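Pack the bench caddy

ROBOT

A 7-joint arm with a two-finger parallel gripper is mounted at the origin on a cart in front of the work surface, level with it; the furniture and walls round the work are solid. World frame = base frame: x ahead of the robot, y to its left, z up, the work surface at z = 0. Lengths are in mm, angles in rad, forces in N, time in s.
With the tool pointing down it reaches from about 425 to 875 mm from the base axis. Payload 4.7 kg.
Tool frame: the origin (TCP) lies midway between the tips of the shut fingers; the grasp point (between the pads) lies ctrl.tcp_to_grasp behind it (ctrl.tcp_to_grasp is the distance from the TCP to the grasp point, in mm); z points along the fingers, y is the line along which they close (so a half turn about z gives the same grasp; the last joint's range is limited). The gripper opens to 85 mm and grips with 20 to 120 N. Pads are 22 mm wide; open, the fingers measure 114 mm over their backs; the gripper's body (76 mm by 85 mm) begins 54 mm behind the grasp point. The pads swing forward as they close: fully open they stand 13 mm farther back than shut.
Start: joints at [1.352, 0.321, -0.07, 1.45, 0.023, 1.371, -0.057], TCP at [149.935, -632.491, 231.349] pointing down, gripper open.
Joint ranges: [-2.86, 2.86], [-0.3, 2.09], [-1.38, 1.24], [0.06, 2.45], [-1.56, 4.7], [0.09, 2.05], [-2.69, 2.69]. Speed limits (rad/s): [2.57, 2.57, 3.14, 3.14, 3.14, 3.14, 3.14].

INTERFACE

Orientations are given as a rotation vector (axis times angle).
In Python, from workcell import ctrl gives the robot as it stands.
- The arm moves only by the tool step_arm, never from a script. Its argument "steps" is a list of rows, each a list of 7 numbers: the shift along the tool's x, y, z in cm, then the turn, a rotation vector about the tool's x, y, z in rad, then the opening, from 0 (shut) to 1 (fully open). In form: [[dx, dy, dz, wx, wy, wz, claw], ...]. A call has 1 to 20 rows; each row shifts and turns the commanded pose from where the row before left it, along the tool's axes as they then stand; what a row does not reach is not made up. A row lasts 1/8 s, in which the tool goes at most 62.5 mm and 10.7 degrees, less where a joint would pass 70% of its speed; a pose out of reach is approached as far as the arm can. A call with a gripper value outside its range is refused whole. The fingers move at their own pace and stop on an object; "newtons" is the grip in N (left out, the last holds). Time passes only in rows, so rows that do not move let the fingers close. It gives the time, the measured TCP pose, the force, the opening and the grip force at its end, in the units of the state.
- ctrl.sense(): the state, without advancing time (a new reading comes with each control period).
- ctrl.read_camera(name): name is "scene" or "side" or "wrist"; returns a dict with "color" (420x560x3 uint8, blue, green, red), "fx", "fy", "cx", "cy" (pixels), "position" and "attitude" of the camera in the world. Camera axes: x right, y down, z forward; pixel columns grow to the right and rows downward; lengths in mm; the calibration is good to about 2 mm. A picture is of the moment at which its call begins. There is no depth.
- ctrl.hand_in(): hands the job in; it is judged then, once.
Trained networks look in a picture, given as the dict that the camera call returned (one of the last four; its "shot" number tells which), for a name from the list of things; names that differ only in an ending like _2 or _b are one class to them, and where a whole thing is asked for, a point or a joint stands for the part that bears it (a point fixed in the world has none). Each returns a list of dicts, best first, with "confidence" (0 to 1); they miss things now and then, are a little off and sometimes report something else, mostly with a low value. They report only what shows in the picture. A call takes as long as a camera call. They do not tell look-alikes from the thing itself.
- ctrl.regions_of(query, picture): "mask" (420x560 bool, what is visible of it) and "xy" ([column, row] in pixels, amid what is visible of it).
- ctrl.place_of(query, picture): "xy" ([column, row] in pixels: a listed point, or the origin of a listed thing).
The state is a dict: "time_s": time; "q": joint angles; "qvel": joint speeds; "joint_torque": joint torques, N m; "position": TCP position; "ee_rot": TCP orientation; "contact_force": force on the tool from outside, world axes, zero at the start; "torque": the same for the moment, N m; "gripper_width": finger opening in mm; "grasp_force": force on a finger pad.
Only numpy, scipy, OpenCV 4.12 (cv2) and the standard library are available. Lean on these libraries where they do the work, as an engineer would, in place of code of your own. Each camera call takes 0.05 s, during which the arm holds its last target. There are 200 camera calls.

TASK

Pack the grey bench caddy: stand the sealing-film roll in the round well, set the timer flat and face up in the shallow square tray, stand the small stoppered bottle between the four posts, and lay the marker pen in the long trough. The larger bottle and the tweezers do not belong: leave them where they are, and keep both bottles upright throughout.

Things in the scene. Friction and masses are not known exactly. Their poses are not given: they have to be found in the camera images.
- caddy: Grey caddy, fixed, 164 (x) x 292 (y) x 30 mm; end handles to y = +-161 mm. Origin: centre of underside. Far side (x = +32 mm): three white inserts on its 4 mm plate at y = -92, 0, +92 mm, in changing order. Near side: open pen trough, centre line x = -56 mm along y, floor 22 mm above the origin, walls 3 mm thick to 30 mm, inside 42 x 286 mm. Rim round the inserts 15 mm high.
- round_well: White insert with a round, dark-floored well, on the caddy. Base 88 mm square; ring wall 87 mm outside, 82 mm inside, top 17 mm above the origin (14 mm above the well floor). Origin: centre of its underside; floor 3 mm above it. Axes parallel to the caddy's. Hold the roll by its upper part so that the fingers stay above the wall.
- square_tray: White shallow square tray insert, dark square floor, on the caddy. 90 mm square outside, 84 mm square inside, lip 8 mm above the origin (5 mm above its floor). Origin: centre of its underside; the floor is 3 mm above it. Axes parallel to the caddy's. The timer fits in square (sides parallel to the tray's within about 0.2 rad, any quarter turn).
- post_cradle: White insert with four short black posts on a plain white plate, on the caddy. 88 mm square base plate 3 mm thick; posts 9 mm in diameter at 42 mm from the centre on its +x, -x, +y and -y sides, tops 17 mm above the origin. Origin: centre of its underside; the plate's top is 3 mm above it. The small bottle stands between the posts (free circle of 75 mm).
- film_roll: White roll of sealing film with a brown core, standing on end: 62 mm diameter, 50 mm high, about 0.11 kg. Solid for gripping. Origin: centre of its underside, z up.
- timer: White square bench timer with a display and three keys on top, lying flat: 68 x 68 mm, body 18 mm high, keys to 21 mm, about 0.075 kg. Origin: centre of its underside, x and y parallel to its sides, z up out of its face. Grip it across two opposite sides, fingertips more than 5 mm above its underside to clear the tray's lip.
- small_bottle: The smaller clear stoppered reagent bottle: 60 mm diameter body to 94 mm height, then a neck; the stopper cap is 45 mm wide, 149 mm to its top, about 0.32 kg. Can be held by the stopper at about 125 to 130 mm height. Origin: centre of its underside, z up. Keep upright.
- large_bottle: Look-alike, not to be moved: the larger clear stoppered reagent bottle, 82 mm diameter, 179 mm high, about 0.32 kg, loose. Origin: centre of its underside, z up.
- marker_pen: Marker pen lying on the bench: 137 mm long along its y, 11 mm wide and 11 mm high with a side clip (14 mm in all), about 18 g; its body's centre line is at x = -1.5 mm. Origin: mid-length, on its underside, z up.
- tweezers: Look-alike, not to be moved: steel tweezers lying on the bench, 130 mm long along their y, 16 mm wide, 9 mm high, loose. Origin: mid-length, on the underside, z up. (Unlisted clutter is fixed and stands aside: squeeze bottle 192 mm tall at (0.35, 0.37) m, beaker 92 mm tall at (0.68, 0.40), the rest beyond x = 0.70 or y = -0.48, or low and nearer than x = 0.40.)
There are look-alikes about, which are no part of the job. Several things have the shape of the film_roll; the one meant has the colours described above.

How it is judged:
By the outcome, as a careful person would: the job done as asked, in the order asked, and still so for the second after the job is handed in, with the robot touching nothing.
It also fails if it takes over 106 s, if anything falls off the work surface, if the arm or the gripper's body presses on something with over 40 N, if the wrist force passes 120 N, or if a joint passes its speed limit or range.

## Working session

There is one attempt and no reset: what is moved stays moved. The work goes in short steps, Python scripts to look and compute and a tool call to move; the robot and the scene stay as the last step left them, time stands still between calls to the robot, and variables do not carry over. Pictures are saved under pics/ and viewed, at most 17 in all, crops included, and the job is handed in when it is done.

Besides the shell and the picture viewer there is one more tool, called as name([rows], argument=value, ...), one row to a line, values as JSON. step_arm: Moves the arm, as the interface text tells. Its arguments: {"type":"object","properties":{"steps":{"type":"array","items":{"type":"array","items":{"type":"number"}}},"newtons":{"type":"number"}},"required":["steps"]}

```bash
ls; mkdir -p pics; python3 - <<'E'
from workcell import ctrl
import cv2,numpy as np
s=ctrl.sense()
for k in('time_s','position','ee_rot','gripper_width','contact_force'):print(k,s[k])
print(ctrl.tcp_to_grasp)
for n in('scene','side','wrist'):
    p=ctrl.read_camera(n);cv2.imwrite(f'pics/{n}0.png',p['color']);print(n,p['position'],p['attitude'],p['fx'],p['fy'],p['cx'],p['cy'],p['shot'])
    if n!='wrist':
        for q in['caddy','round_well','square_tray','post_cradle','film_roll','timer','small_bottle','large_bottle','marker_pen','tweezers']:
            print(q,[(np.round(d['xy']),round(d['confidence'],2)) for d in ctrl.place_of(q,p)[:5]])
E
```

```text
pics
time_s 0.0
position [ 149.76767848 -631.95534747  230.21833934]
ee_rot [-3.11844676e+00 -3.64649628e-01  5.37027145e-04]
gripper_width 85.20822509722453
contact_force [-0.38150256 -0.1682522   0.41264413]
18.700000000000003
scene [-89.43730495 537.72825408 640.1390304 ] [-0.92102333  2.34867793 -1.17820037] 380.3825264316724 380.3825264316724 278.19758601547755 210.1513019764132 1
caddy [(array([265., 225.]), 0.88)]
round_well [(array([230., 230.]), 0.62), (array([265., 224.]), 0.39)]
square_tray [(array([283., 201.]), 0.64), (array([199., 291.]), 0.25)]
post_cradle [(array([254., 221.]), 0.93)]
film_roll [(array([312., 247.]), 0.81), (array([199., 289.]), 0.78), (array([341., 226.]), 0.73)]
timer [(array([306., 167.]), 0.62)]
small_bottle [(array([346., 184.]), 0.74)]
large_bottle [(array([164., 254.]), 0.65)]
marker_pen [(array([353., 166.]), 0.61)]
tweezers [(array([131., 308.]), 0.72)]
side [-30.42291573 702.24726995 789.8743319 ] [-0.79747065  2.51668085 -1.18874036] 435.9669055952135 435.9669055952135 280.7178610286366 208.86751758459226 2
caddy [(array([264., 221.]), 0.76), (array([156., 319.]), 0.68)]
round_well [(array([230., 232.]), 0.87)]
square_tray [(array([277., 200.]), 0.6)]
post_cradle [(array([258., 211.]), 0.92), (array([332., 174.]), 0.57)]
film_roll [(array([320., 239.]), 0.89), (array([341., 221.]), 0.75)]
timer [(array([295., 161.]), 0.78)]
small_bottle [(array([333., 173.]), 0.84)]
large_bottle [(array([179., 262.]), 0.76)]
marker_pen [(array([342., 157.]), 0.43)]
tweezers [(array([153., 318.]), 0.61)]
wrist [ 222.3194546  -614.78284348  374.6175073 ] [ 2.27213697 -1.79609279 -0.27017742] 322.4698924201856 322.4698924201856 276.31817052846014 214.78678329521847 3
```

```bash
cat > h.py <<'E'
from workcell import ctrl
import cv2,numpy as np
from scipy.spatial.transform import Rotation as R
def ray(p,xy):
    d=np.array([(xy[0]-p['cx'])/p['fx'],(xy[1]-p['cy'])/p['fy'],1.])
    return R.from_rotvec(p['attitude']).apply(d)
def at(p,xy,z):
    d=ray(p,xy);c=np.array(p['position']);return c+d*(z-c[2])/d[2]
def proj(p,X):
    v=R.from_rotvec(p['attitude']).inv().apply(np.array(X)-p['position'])
    return np.array([p['cx']+p['fx']*v[...,0]/v[...,2],p['cy']+p['fy']*v[...,1]/v[...,2]]).T
E
python3 - <<'E'
from h import *
z={'caddy':0,'round_well':4,'square_tray':4,'post_cradle':4,}
for n in('scene','side'):
    p=ctrl.read_camera(n)
    for q in['caddy','round_well','square_tray','post_cradle','film_roll','timer','small_bottle','large_bottle','marker_pen','tweezers']:
        for d in ctrl.place_of(q,p)[:5]:print(n,q,np.round(d['xy']),at(p,d['xy'],z.get(q,0)).round(),round(d['confidence'],2))
    big=cv2.resize(p['color'],(800,600),interpolation=cv2.INTER_CUBIC);cv2.imwrite(f'pics/{n}1.png',big)
E
```

```text
scene caddy [266. 221.] [514. -27.   0.] 0.64
scene caddy [348. 183.] [ 460. -337.    0.] 0.29
scene round_well [230. 230.] [555.  66.   4.] 0.82
scene square_tray [282. 202.] [ 540. -119.    4.] 0.63
scene post_cradle [254. 220.] [540.  -7.   4.] 0.77
scene film_roll [314. 248.] [347. -31.   0.] 0.95
scene film_roll [338. 226.] [ 354. -142.    0.] 0.93
scene film_roll [199. 288.] [455. 245.   0.] 0.59
scene timer [307. 168.] [ 615. -323.    0.] 0.63
scene small_bottle [347. 183.] [ 462. -336.    0.] 0.79
scene large_bottle [164. 256.] [602. 241.   0.] 0.78
scene large_bottle [254. 218.] [550. -15.   0.] 0.62
scene marker_pen [352. 170.] [ 495. -412.    0.] 0.38
scene tweezers [131. 310.] [510. 382.   0.] 0.73
side caddy [265. 222.] [511. -15.   0.] 0.94
side round_well [231. 228.] [566.  63.   4.] 0.85
side square_tray [278. 198.] [ 541. -118.    4.] 0.88
side square_tray [295. 162.] [ 604. -305.    4.] 0.48
side post_cradle [257. 210.] [555. -37.   4.] 0.7
side film_roll [221. 296.] [439. 251.   0.] 0.96
side film_roll [340. 219.] [ 349. -146.   -0.] 0.65
side film_roll [319. 241.] [352. -36.   0.] 0.61
side timer [295. 161.] [ 611. -316.    0.] 0.62
side small_bottle [333. 174.] [ 471. -321.    0.] 0.96
side small_bottle [296. 163.] [ 602. -304.    0.] 0.58
side large_bottle [177. 262.] [597. 233.   0.] 0.89
side large_bottle [296. 159.] [ 616. -325.    0.] 0.49
side large_bottle [231. 230.] [565.  66.   0.] 0.33
side marker_pen [155. 316.] [520. 376.   0.] 0.69
side marker_pen [343. 157.] [ 493. -429.    0.] 0.53
side tweezers [151. 316.] [529. 380.   0.] 0.76
```

View pics/side1.png

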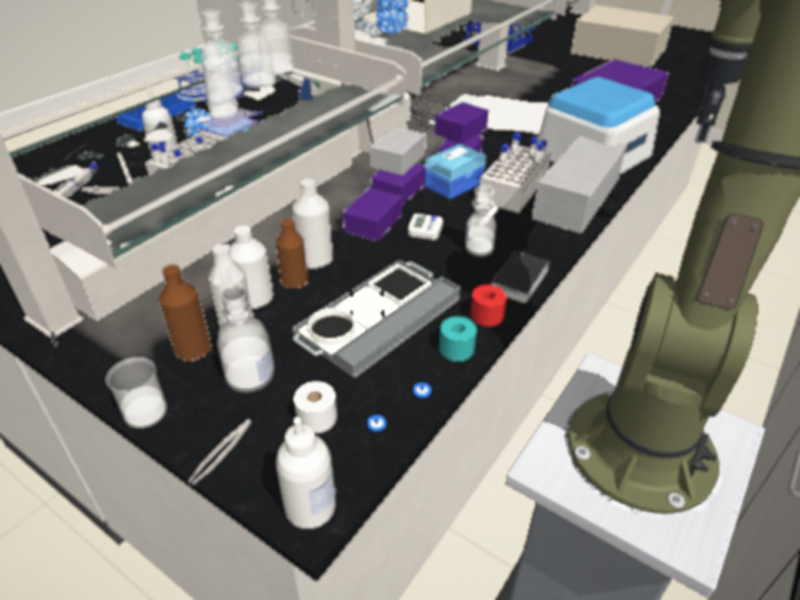

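View pics/scene1.png

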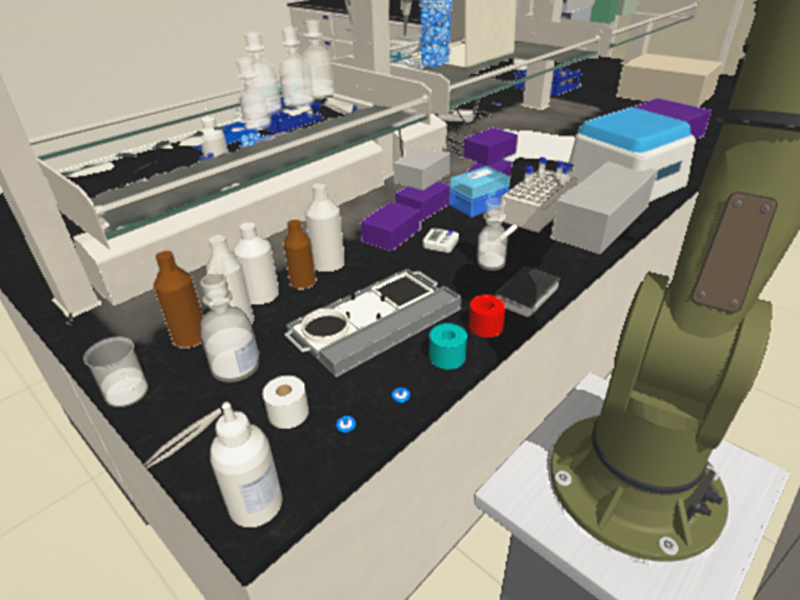

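The white roll with the brown core shows at scene (286,402), or side (315,405). The other rolls are teal at scene (448,345) and red at (487,316), so the white one is the target. The large bottle is at (230,330), the small bottle at (492,238), and the pen is partly hidden behind the small bottle at about (503,230). The timer is at (440,240) and the tweezers at (183,437). In the caddy, left to right, are the well, the posts and the tray. Next I'll look with the wrist camera.

step_arm([
  [0,0,-3.5,0,0,0.117,1],
  [0,0,-3.5,0,0,0.116,1],
  [3.3,-2.8,0,0,0,0,1],
  [3.3,-2.8,0,0,0,0,1],
  [3.3,-2.8,0,0,0,0,1],
  [3.3,-2.8,0,0,0,0,1],
  [3.3,-2.8,0,0,0,0,1],
  [3.3,-2.8,0,0,0,0,1],
  [3.3,-2.8,0,0,0,0,1],
  [3.3,-2.8,0,0,0,0,1],
  [3.3,-2.8,0,0,0,0,1],
  [0,0,0,0,0,0,1],
  [0,0,0,0,0,0,1],
])

```text
time_s: 3.88
position: [446.5, -381.1, 301.3]
ee_rot: [3.141, -0.001, -0.001]
contact_force: [-0.5, -0.6, -0.3]
gripper_width: 85.2
grasp_force: 0.0
```

```bash
cat >> h.py <<'E'
def look(n,names=(),save=None,z={}):
    p=ctrl.read_camera(n)
    s=ctrl.sense();print('t',round(s['time_s'],2),'tcp',s['position'].round(1),'rot',s['ee_rot'].round(3),'cam',np.round(p['position']),'axis',R.from_rotvec(p['attitude']).apply([0,0,1]).round(2))
    for q in names:
        for d in ctrl.place_of(q,p)[:4]:print(n,q,np.round(d['xy']),at(p,d['xy'],z.get(q,0)).round(1),round(d['confidence'],2))
    if save:cv2.imwrite('pics/'+save,p['color'])
    return p
E
python3 - <<'E'
from h import *
look('wrist',['timer','small_bottle','marker_pen','square_tray','post_cradle'],'w1.png',{'square_tray':4,'post_cradle':4})
E
```

```text
t 3.92 tcp [ 445.9 -381.7  301.3] rot [ 3.141e+00 -3.000e-03 -1.000e-03] cam [ 521. -381.  445.] axis [-0.29  0.   -0.96]
wrist timer [228.  44.] [ 605.3 -320.     0. ] 0.92
wrist small_bottle [235. 154.] [ 471.5 -324.5    0. ] 0.83
wrist marker_pen [316. 122.] [ 513.2 -433.     0. ] 0.97
wrist marker_pen [239. 155.] [ 469.9 -329.1    0. ] 0.74
wrist square_tray [ 68. 105.] [ 534.5 -111.6    4. ] 0.64
```

View pics/w1.png

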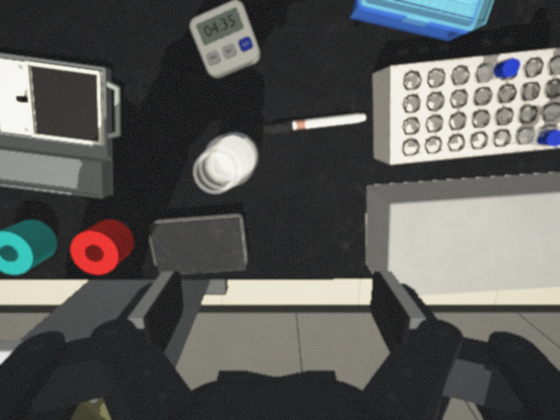

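The wrist view shows the timer at (225,40), the small bottle at about (235,160), and the pen from (265,129) to (367,117). The tray is at (66,104). Now on to the caddy and the roll.

step_arm([
  [0,-6,0,0,0,0,1],
  [0,-6,0,0,0,0,1],
  [0,-6,0,0,0,0,1],
  [0,-6,0,0,0,0,1],
  [0,-6,0,0,0,0,1],
  [0,-6,0,0,0,0,1],
  [0,0,0,0,0,0,1],
  [0,0,0,0,0,0,1],
])

```text
time_s: 5.18
position: [447.0, -21.4, 301.4]
ee_rot: [3.14, -0.001, 0.001]
contact_force: [0.5, -1.0, 0.9]
gripper_width: 85.0
grasp_force: 0.0
```

```bash
python3 - <<'E'
from h import *
look('wrist',['film_roll','caddy','square_tray','post_cradle','round_well'],'w2.png',{'square_tray':4,'post_cradle':4,'round_well':4})
E
```

```text
t 5.22 tcp [447.  -22.1 301.3] rot [ 3.141 -0.004 -0.   ] cam [521. -21. 445.] axis [-0.29 -0.   -0.96]
wrist film_roll [354. 235.] [ 353.5 -135.9    0. ] 0.95
wrist film_roll [ 88. 170.] [449.5 239.9   0. ] 0.87
wrist film_roll [280. 239.] [347.6 -26.4   0. ] 0.69
wrist caddy [272. 123.] [512.1 -15.4   0. ] 0.81
wrist square_tray [347. 107.] [ 532.  -112.6    4. ] 0.81
wrist post_cradle [276.  97.] [544.7 -20.8   4. ] 0.77
wrist post_cradle [346. 105.] [ 535.  -110.9    4. ] 0.33
wrist round_well [207.  86.] [557.8  66.9   4. ] 0.58
```

View pics/w2.png

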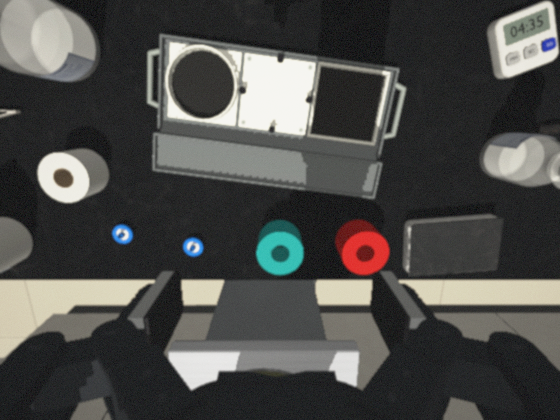

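step_arm([
  [0,-6,0,0,0,0,1],
  [0,-6,0,0,0,0,1],
  [0,-6,0,0,0,0,1],
  [0,-6,0,0,0,0,1],
  [0,-2,0,0,0,0,1],
  [0,0,0,0,0,0,1],
  [0,0,0,0,0,0,1],
])

```text
time_s: 6.35
position: [447.6, 237.8, 301.0]
ee_rot: [3.141, -0.004, -0.001]
contact_force: [0.1, -0.5, -0.5]
gripper_width: 85.5
grasp_force: 0.0
```

```bash
python3 - <<'E'
from h import *
p=look('wrist',['film_roll','large_bottle','tweezers'],'w3.png')
for d in ctrl.regions_of('film_roll',p)[:3]:
    ys,xs=np.nonzero(d['mask']);print(d['confidence'],d['xy'],xs.min(),xs.max(),ys.min(),ys.max())
E
```

```text
t 6.4 tcp [447.7 237.5 301.1] rot [ 3.141 -0.005 -0.   ] cam [522. 238. 444.] axis [-0.29  0.   -0.96]
wrist film_roll [453. 238.] [349.6 -21.4   0. ] 0.72
wrist film_roll [531. 237.] [ 350.4 -136.7    0. ] 0.67
wrist film_roll [272. 172.] [447.7 243.7   0. ] 0.6
wrist large_bottle [281.  49.] [601.7 232.2   0. ] 0.64
wrist tweezers [169. 115.] [523.5 379.8   0. ] 0.71
0.94 [272.9, 178.3] 249 299 149 201
0.87 [468.1, 246.2] 435 498 220 273
0.74 [538.1, 241.7] 512 559 218 273
```

View pics/w3.png

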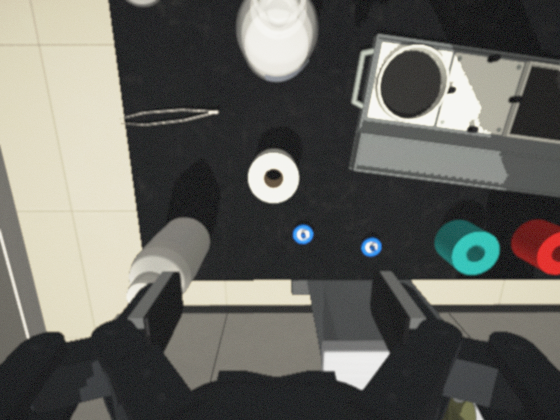

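The white roll with the brown core stands at pixel (273,178); this is the close check. The teal roll at (468,246) and the red one at (540,243) are the other rolls. Next I'll compute the roll's position and the caddy's pose.

```bash
python3 - <<'E'
from h import *
p=look('wrist')
print(at(p,(272.9,177),50), at(p,(249,177),50),at(p,(299,177),50))
img=p['color'];
g=cv2.cvtColor(img,cv2.COLOR_BGR2HSV)
m=((g[...,2]>90)&(g[...,0]<30)|(g[...,2]>150)&(g[...,1]<60)).astype(np.uint8)
m[:140]=0;m[215:]=0;m[:,:230]=0;m[:,320:]=0
c=max(cv2.findContours(m,cv2.RETR_EXTERNAL,cv2.CHAIN_APPROX_NONE)[0],key=cv2.contourArea)
(e,r)=cv2.minEnclosingCircle(c);print(e,r,at(p,e,50),31*p['fx']/400)
# caddy from w2, camera shifted
w=cv2.imread('pics/w2.png');p2=dict(p);p2['position']=p['position']+np.array([447.-447.7,-22.1-237.5,.2])
crop=w[20:215,135:415];cv2.imwrite('pics/w2c.png',cv2.resize(crop,None,fx=2.8,fy=2.8,interpolation=cv2.INTER_CUBIC))
E
```

```text
t 6.65 tcp [447.4 238.6 301.3] rot [ 3.141e+00 -3.000e-03  0.000e+00] cam [522. 239. 445.] axis [-0.29  0.   -0.96]
[449.65645857 243.16239838  50.        ] [449.72089512 272.6907613   50.        ] [449.58609205 210.91659977  50.        ]
(273.89141845703125, 176.02011108398438) 27.459379196166992 [450.87503422 241.93212844  50.        ] 24.991416662564383
```

View pics/w2c.png

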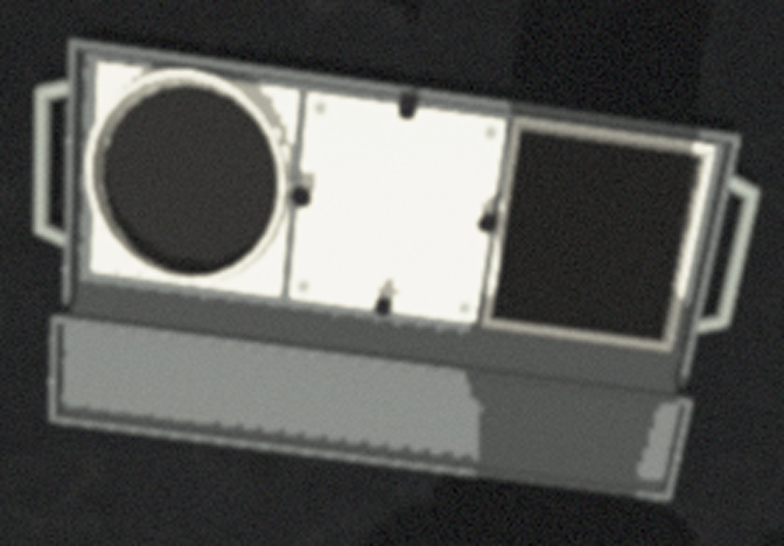

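The crop shows the well ring centred at about (190,175), the four posts, and the tray on the right. The rim and trough corners are sharp enough to fit a pose. I'll descend on the roll and fit the caddy pose.

```bash
cat > cad.py <<'E'
from h import *
from scipy.optimize import least_squares
p=look('wrist')
p2=dict(p);s=ctrl.sense();p2['position']=p['position']+np.array([447.-447.5,-21.7-238.,0])
px=np.array([(72,41),(740,135),(52,420),(670,500),(54,315),(692,398),(408,96),(382,303),(298,195),(487,219),(189,173)])/2.8+[135,20]
M=np.array([(82,146,15),(82,-146,15),(-80,146,30),(-80,-146,30),(-32,146,30),(-32,-146,30),(74,0,21),(-10,0,21),(32,42,21),(32,-42,21),(32,92,21)],float)
def W(v,m):return R.from_rotvec([0,0,v[2]]).apply(m)+[v[0],v[1],0]
f=lambda v:(proj(p2,W(v,M))-px).ravel()
r=least_squares(f,[512,-18,-.11],loss='soft_l1');print(r.x,np.round(f(r.x).reshape(-1,2),1).tolist())
for y in(92,0,-92):print(W(r.x,np.array([32,y,0.])).round(1))
print('trough',W(r.x,np.array([-56,0,22.])))
E
python3 cad.py
```

```text
t 6.7 tcp [447.3 238.9 301.3] rot [ 3.141e+00 -2.000e-03  0.000e+00] cam [522. 239. 445.] axis [-0.29  0.   -0.96]
[ 5.15184196e+02 -1.62007602e+01 -1.30669335e-01] [[-1.0, -1.5], [0.5, -0.7], [-0.9, -0.1], [0.3, -0.4], [-0.9, -0.6], [0.6, -0.0], [-0.1, 2.7], [0.4, 0.8], [0.7, -0.2], [0.8, 0.5], [-1.1, 2.0]]
[558.9  70.8   0. ]
[546.9 -20.4   0. ]
[ 534.9 -111.6    0. ]
trough [459.66160176  -8.90408336  22.        ]
```

step_arm([
  [0.25,-0.4,5,0,0,0,1],
  [0,0,5,0,0,0,1],
  [0,0,5,0,0,0,1],
  [0,0,5,0,0,0,1],
  [0,0,4,0,0,0,1],
  [0,0,2,0,0,0,1],
  [0,0,2,0,0,0,1],
  [0,0,0,0,0,0,1],
])

```text
time_s: 7.7
position: [449.3, 243.2, 20.7]
ee_rot: [3.141, -0.0, -0.002]
contact_force: [-0.6, 0.7, 0.4]
gripper_width: 85.5
grasp_force: 0.0
```

step_arm([
  [0,0,0,0,0,0,0.5],
  [0,0,0,0,0,0,0.5],
  [0,0,0,0,0,0,0.5],
  [0,0,0,0,0,0,0.5],
], newtons=35)

```text
time_s: 8.2
position: [450.8, 243.8, 22.8]
ee_rot: [-3.141, 0.001, -0.004]
contact_force: [-1.0, -0.3, 5.7]
gripper_width: 60.4
grasp_force: 38.3
```

step_arm([
  [0,0,-2,0,0,0,0.5],
  [0,0,-4,0,0,0,0.5],
  [0,0,-4,0,0,0,0.5],
  [2,3.2,0,0,0,0,0.5],
  [2,3.2,0,0,0,0,0.5],
  [2,3.2,0,0,0,0,0.5],
  [2,3.2,0,0,0,0,0.5],
  [1.5,2.3,0,0,0,0,0.5],
  [0,0,0,0,0,0,0.5],
  [0,0,0,0,0,0,0.5],
])

```text
time_s: 9.45
position: [544.2, 93.6, 122.1]
ee_rot: [-3.141, -0.001, -0.001]
contact_force: [0.3, 0.1, -2.1]
gripper_width: 59.7
grasp_force: 38.6
```

```bash
python3 - <<'E'
from h import *
look('wrist',['round_well','film_roll'],'w4.png',{'round_well':4,'film_roll':100})
p=look('side',['film_roll','round_well'],'s4.png')
E
```

```text
t 9.5 tcp [544.   93.9 121.9] rot [-3.141e+00 -3.000e-03 -1.000e-03] cam [619.  94. 265.] axis [-0.29  0.   -0.96]
wrist round_well [305. 190.] [560.   70.7   4. ] 0.74
wrist film_roll [392. 390.] [449.7  19.8 100. ] 0.96
wrist film_roll [275. 259.] [542.   94.9 100. ] 0.6
t 9.65 tcp [544.1  93.6 121.6] rot [3.141e+00 3.000e-03 0.000e+00] cam [-30. 702. 790.] axis [ 0.43 -0.64 -0.64]
side film_roll [321. 240.] [348.7 -40.2   0. ] 0.84
side film_roll [340. 220.] [ 346.8 -141.4    0. ] 0.73
side film_roll [230. 209.] [624.2  -1.2   0. ] 0.61
side round_well [232. 230.] [563.4  62.2   0. ] 0.61
```

View pics/w4.png

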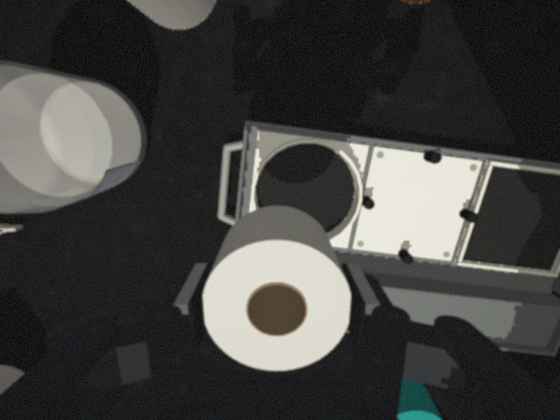

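The well is centred at (560,71), which agrees with the fit. The roll is upright in the grip, and the hand is 15/23 mm short of the well.

step_arm([
  [1.5,2.3,0,0,0,0,0.5],
  [0,0,3,0,0,0,0.5],
  [0,0,3,0,0,0,0.5],
  [0,0,1.5,0,0,0,0.5],
  [0,0,0,0,0,0,0.5],
  [0,0,0,0,0,0,0.5],
])

```text
time_s: 10.5
position: [560.6, 69.5, 47.3]
ee_rot: [-3.142, 0.0, -0.003]
contact_force: [-0.4, 1.2, -0.6]
gripper_width: 60.2
grasp_force: 38.6
```

step_arm([
  [0,0,1,0,0,0,0.5],
  [0,0,0.7,0,0,0,0.5],
  [0,0,0,0,0,0,0.5],
  [0,0,0,0,0,0,0.5],
])

```text
time_s: 11.0
position: [559.9, 69.4, 29.9]
ee_rot: [3.141, -0.0, 0.001]
contact_force: [-1.0, -1.1, 4.8]
gripper_width: 59.7
grasp_force: 39.2
```

step_arm([
  [0,0,0,0,0,0,1],
  [0,0,0,0,0,0,1],
  [0,0,0,0,0,0,1],
  [0,0,-3,0,0,0,1],
  [0,0,-6,0,0,0,1],
  [0,0,-6,0,0,0,1],
  [0,0,-6,0,0,0,1],
  [0,6,0,0,0,0,1],
  [0,6,0,0,0,0,1],
  [0,6,0,0,0,0,1],
  [0,6,0,0,0,0,1],
  [0,6,0,0,0,0,1],
  [0,6,0,0,0,0,1],
  [0,2,0,0,0,0,1],
  [0,0,0,0,0,0,1],
  [0,0,0,0,0,0,1],
])

```text
time_s: 13.0
position: [560.3, -307.6, 239.5]
ee_rot: [-3.14, -0.005, -0.001]
contact_force: [0.2, 0.6, 0.3]
gripper_width: 85.3
grasp_force: 0.0
```

```bash
python3 - <<'E'
from h import *
p=look('wrist',['timer','small_bottle','marker_pen'])
a=p['color'];q=look('side',['film_roll','round_well'],None,{'film_roll':7,'round_well':4})
cv2.imwrite('pics/c5.png',np.vstack([a[:300],cv2.resize(q['color'][150:300,150:430],(560,300))]))
g=cv2.cvtColor(a,cv2.COLOR_BGR2HSV)
m=ctrl.regions_of('timer',p)[0];print(m['confidence'],m['xy'])
c=max(cv2.findContours(m['mask'].astype(np.uint8),cv2.RETR_EXTERNAL,cv2.CHAIN_APPROX_NONE)[0],key=cv2.contourArea)
P=np.array([at(p,x[0],18)[:2] for x in c],np.float32);print(cv2.minAreaRect(P))
E
```

```text
t 13.05 tcp [ 560.4 -307.5  239.7] rot [-3.141e+00 -6.000e-03 -1.000e-03] cam [ 635. -307.  383.] axis [-0.29  0.   -0.96]
wrist timer [287. 144.] [ 603.4 -318.8    0. ] 0.82
wrist small_bottle [293. 252.] [ 467.2 -328.5    0. ] 0.73
wrist marker_pen [376. 218.] [ 513.  -430.6    0. ] 0.65
t 13.25 tcp [ 559.9 -309.1  239.7] rot [3.141e+00 3.000e-03 1.000e-03] cam [-30. 702. 790.] axis [ 0.43 -0.64 -0.64]
side film_roll [339. 220.] [ 344.7 -131.     7. ] 0.96
side film_roll [234. 229.] [556.9  63.6   7. ] 0.91
side film_roll [318. 241.] [349.9 -28.6   7. ] 0.59
side round_well [229. 231.] [564.8  73.9   4. ] 0.74
0.58 [288.4, 141.8]
((607.7400512695312, -319.0791931152344), (68.88597869873047, 68.578125), 20.41870880126953)
```

View pics/c5.png

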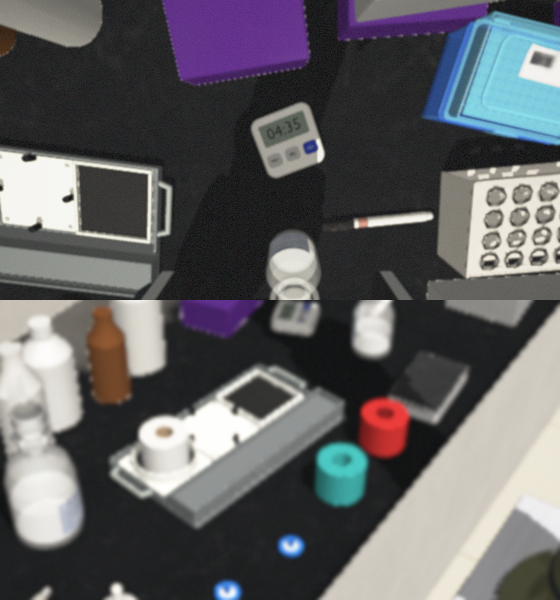

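The roll stands in the well. The timer is centred at (607.5,-319) with a yaw of 20.4°, and its 68.7 mm size checks out. I'll grip it along the caddy's x direction, because the cradle post would foul a finger along y.

step_arm([
  [4.7,1.0,1.5,0,0,0,1],
  [0,0,1.6,0,0,-0.1752,1],
  [0,0,1.6,0,0,-0.1752,1],
  [0,0,1.6,0,0,-0.1752,1],
  [0,0,1.6,0,0,-0.1752,1],
  [0,0,1.6,0,0,-0.1752,1],
  [0,0,1.6,0,0,-0.1752,1],
  [0,0,1.6,0,0,-0.1752,1],
  [0,0,1.6,0,0,-0.1752,1],
  [0,0,1.6,0,0,-0.1752,1],
  [0,0,1.6,0,0,-0.1752,1],
  [0,0,1.6,0,0,-0.1752,1],
  [0,0,0,0,0,0,1],
  [0,0,0,0,0,0,1],
])

```text
time_s: 15.15
position: [606.9, -320.7, 49.0]
ee_rot: [1.796, 2.576, 0.0]
contact_force: [-0.2, 0.8, 0.2]
gripper_width: 85.7
grasp_force: 0.0
```

```bash
cat >> h.py <<'E'
def todo(x,y,z,yaw=None):
    s=ctrl.sense();r=R.from_rotvec(s['ee_rot']);d=r.inv().apply(np.array([x,y,z])-s['position'])/10
    a=r.apply([1,0,0]);c=np.arctan2(a[1],a[0]);print('tool shift cm',d.round(2),'yaw now',round(c,3),'wz',None if yaw is None else round(-((yaw-c+np.pi)%(2*np.pi)-np.pi),3),'tilt',r.apply([0,0,1]).round(3))
E
python3 - <<'E'
from h import *
todo(607.5,-319,3,1.927)
E
```

```text
tool shift cm [0.14 0.12 4.6 ] yaw now 1.924 wz -0.003 tilt [ 0.001 -0.    -1.   ]
```

step_arm([
  [0.14,0.1,2.5,0,0,0,1],
  [0,0,2.1,0,0,0,1],
  [0,0,0,0,0,0,1],
  [0,0,0,0,0,0,0.4],
  [0,0,0,0,0,0,0.4],
  [0,0,0,0,0,0,0.4],
  [0,0,0,0,0,0,0.4],
], newtons=40)

```text
time_s: 16.02
position: [607.6, -318.8, 3.1]
ee_rot: [1.792, 2.579, 0.001]
contact_force: [0.7, 0.6, 1.9]
gripper_width: 67.0
grasp_force: 46.4
```

step_arm([
  [0,0,-2,0,0,0,0.4],
  [0,0,-4,0,0,0,0.4],
  [0,0,-4,0,0,0.1623,0.4],
  [0,0,0,0,0,0.1623,0.4],
  [0,0,0,0,0,0.1623,0.4],
])

```text
time_s: 16.65
position: [607.3, -319.1, 104.4]
ee_rot: [2.366, 2.064, 0.001]
contact_force: [-0.4, -0.4, -1.5]
gripper_width: 66.9
grasp_force: 46.0
```

```bash
python3 - <<'E'
from h import *
print(ctrl.sense()['gripper_width'])
todo(534.9,-111.6,60,1.44)
E
```

```text
66.88466074267039
tool shift cm [ 19.58 -10.     4.4 ] yaw now 1.435 wz -0.005 tilt [ 0.002 -0.001 -1.   ]
```

step_arm([
  [4,-2,0,0,0,-0.005,0.4],
  [4,-2,0,0,0,0,0.4],
  [4,-2,0,0,0,0,0.4],
  [4,-2,0,0,0,0,0.4],
  [3.6,-2,1,0,0,0,0.4],
  [0,0,3,0,0,0,0.4],
  [0,0,0,0,0,0,0.4],
  [0,0,0,0,0,0,0.4],
])

```text
time_s: 17.65
position: [533.3, -112.4, 63.5]
ee_rot: [2.357, 2.076, 0.001]
contact_force: [0.6, -0.3, -0.2]
gripper_width: 66.5
grasp_force: 46.0
```

```bash
python3 - <<'E'
from h import *
q=look('side',['square_tray','timer'],None,{'square_tray':4,'timer':60})
w=look('wrist',['post_cradle'],None,{'post_cradle':4})
cv2.imwrite('pics/c6.png',np.hstack([cv2.resize(q['color'][150:270,200:360],(400,300)),cv2.resize(w['color'],(400,300))]))
todo(534.9,-111.6,11,1.44)
E
```

```text
t 17.7 tcp [ 533.5 -112.5   63.7] rot [2.357e+00 2.075e+00 2.000e-03] cam [-30. 702. 790.] axis [ 0.43 -0.64 -0.64]
side square_tray [280. 199.] [ 532.4 -116.5    4. ] 0.95
side timer [279. 186.] [ 527.1 -103.7   60. ] 0.92
t 17.85 tcp [ 533.2 -112.4   63.2] rot [2.357e+00 2.076e+00 1.000e-03] cam [542. -38. 207.] axis [-0.04 -0.29 -0.96]
wrist post_cradle [278.  85.] [545.5 -20.6   4. ] 0.91
tool shift cm [0.1  0.16 5.2 ] yaw now 1.444 wz 0.004 tilt [ 0.001 -0.    -1.   ]
```

View pics/c6.png

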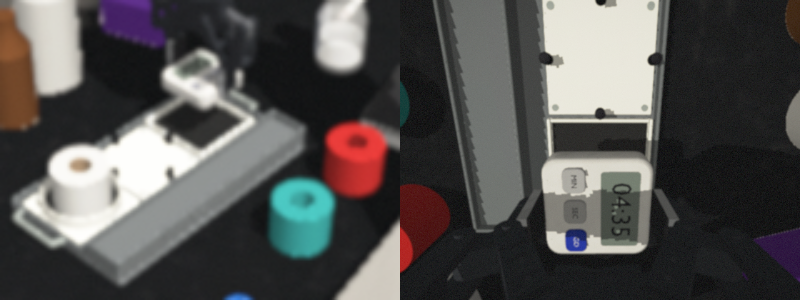

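The timer is held square to the tray and directly over it, so I'll lower it.

step_arm([
  [0.1,0.1,2.5,0,0,0,0.4],
  [0,0,2,0,0,0,0.4],
  [0,0,0.6,0,0,0,0.4],
  [0,0,0.2,0,0,0,0.4],
  [0,0,0,0,0,0,0.4],
])

```text
time_s: 18.52
position: [533.2, -110.9, 10.0]
ee_rot: [-2.356, -2.077, 0.003]
contact_force: [-3.4, 0.4, 5.0]
gripper_width: 66.7
grasp_force: 46.6
```

step_arm([
  [0,0,0,0,0,0,1],
  [0,0,0,0,0,0,1],
  [0,0,0,0,0,0,1],
  [0,0,-3,0,0,0,1],
  [0,0,-5.5,0,0,0,1],
  [0,0,-5.5,0,0,0,1],
  [0,0,-5.5,0,0,0,1],
  [0,0,-5.5,0,0,0,1],
  [-5.5,-0.5,0,0,0,0,1],
  [-5.5,-0.5,0,0,0,0,1],
  [-5.5,-0.5,0,0,0,0,1],
  [-5.5,-0.5,0,0,0,0,1],
  [-5.5,-0.6,0,0,0,0,1],
  [0,0,0,0,0,0,1],
  [0,0,0,0,0,0,1],
])

```text
time_s: 20.4
position: [473.6, -380.0, 259.1]
ee_rot: [-2.356, -2.077, -0.002]
contact_force: [0.3, 0.6, -0.3]
gripper_width: 85.3
grasp_force: 0.0
```

```bash
python3 - <<'E'
from h import *
w=look('wrist',['small_bottle','timer','square_tray','marker_pen'],None,{'timer':7,'square_tray':4})
m=ctrl.regions_of('marker_pen',w)
for d in m[:2]:
    c=max(cv2.findContours(d['mask'].astype(np.uint8),0,1)[0],key=cv2.contourArea)
    P=np.array([at(w,x[0],6)[:2] for x in c],np.float32);print('pen',d['confidence'],cv2.minAreaRect(P))
m=ctrl.regions_of('small_bottle',w)
for d in m[:2]:
    ys,xs=np.nonzero(d['mask']);print('bot',d['confidence'],xs.min(),xs.max(),ys.min(),ys.max())
q=look('side',['timer','small_bottle'],None,{'timer':7})
cv2.imwrite('pics/c7.png',np.hstack([w['color'],cv2.resize(q['color'][120:288,220:316],(240,420))]))
E
```

```text
t 20.45 tcp [ 474.1 -379.1  259.4] rot [-2.354e+00 -2.080e+00 -1.000e-03] cam [ 483. -306.  402.] axis [-0.04 -0.29 -0.96]
wrist small_bottle [271. 132.] [ 473.5 -322.4    0. ] 0.82
wrist marker_pen [313. 213.] [ 514.4 -430.5    0. ] 0.95
pen 0.72 ((511.9263000488281, -430.78167724609375), (13.927199363708496, 138.13352966308594), 6.889517307281494)
bot 0.56 239 297 108 168
t 20.8 tcp [ 473.6 -380.   259.5] rot [ 2.355e+00  2.078e+00 -1.000e-03] cam [-30. 702. 790.] axis [ 0.43 -0.64 -0.64]
side timer [279. 200.] [ 530.1 -107.8    7. ] 0.63
side small_bottle [334. 176.] [ 465.1 -314.5    0. ] 0.88
```

View pics/c7.png

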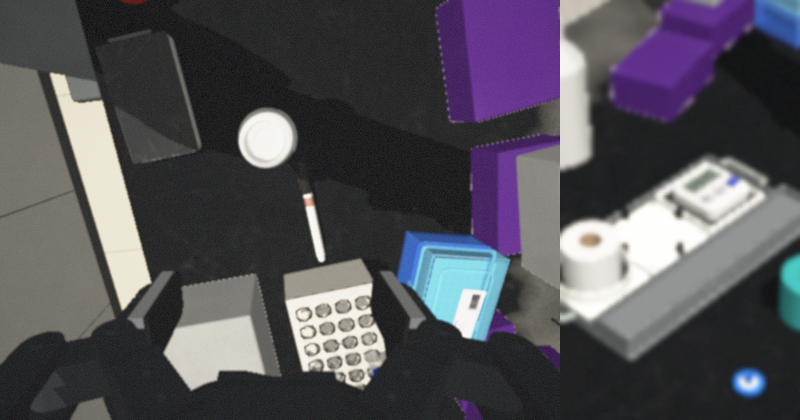

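The timer lies flat and face up in the tray. The bottle cap is centred at pixel (267,138), and the pen runs from (303,180) to (321,260). Next is the bottle's position.

```bash
python3 - <<'E'
from h import *
w=look('wrist')
for px in((267,138),(268,138)):
  for z in(149,94,120):print(px,z,at(w,px,z).round(1))
g=cv2.cvtColor(w['color'],cv2.COLOR_BGR2GRAY)[90:190,220:320]
c=cv2.HoughCircles(cv2.GaussianBlur(g,(3,3),1),cv2.HOUGH_GRADIENT,1,1,param1=120,param2=15,minRadius=14,maxRadius=34)[0][:6]
print(c+[220,90,0])
for z in(0,94,135,149):
  e=proj(w,np.array([[471.,-322,z]]))[0];print(z,e, 322.5*30/(402-z),322.5*22.5/(402-z))
todo(471,-323,108)
E
```

```text
t 20.95 tcp [ 473.4 -380.4  259.4] rot [ 2.356  2.078 -0.   ] cam [ 482. -306.  403.] axis [-0.04 -0.29 -0.96]
(267, 138) 149 [ 473.2 -320.7  149. ]
(267, 138) 94 [ 471.2 -324.    94. ]
(267, 138) 120 [ 472.2 -322.4  120. ]
(268, 138) 149 [ 474.  -320.8  149. ]
(268, 138) 94 [ 472.2 -324.1   94. ]
(268, 138) 120 [ 473.  -322.5  120. ]
[[266.5        138.5         28.39999962]
 [268.5        137.5         30.70000076]
 [265.5        137.5         26.79999924]
 [269.5        134.5         27.89999962]
 [264.5        141.5         25.70000076]
 [268.5        132.5         26.79999924]]
0 [268.78501235 131.32766072] 24.067164179104477 18.050373134328357
94 [266.47315169 135.891301  ] 31.412337662337663 23.559253246753247
135 [264.96625623 138.86593043] 36.235955056179776 27.176966292134832
149 [264.34246495 140.0973018 ] 38.241106719367586 28.68083003952569
tool shift cm [ 5.67 -0.96 15.14] yaw now 1.445 wz None tilt [-0. -0. -1.]
```

step_arm([
  [3,-0.4,0,0,0,0,1],
  [2.85,-0.43,0,0,0,0,1],
  [0,0,3,0,0,0,1],
  [0,0,4,0,0,0,1],
  [0,0,0,0,0,0,1],
  [0,0,0,0,0,0,1],
])

```text
time_s: 21.7
position: [473.2, -321.7, 190.7]
ee_rot: [2.355, 2.077, 0.001]
contact_force: [1.0, 0.3, 0.3]
gripper_width: 85.0
grasp_force: 0.0
```

```bash
python3 - <<'E'
from h import *
w=look('wrist',(),'w8.png')
todo(472.5,-321.5,108,1.44)
E
```

```text
t 21.75 tcp [ 473.5 -321.9  191.1] rot [2.355e+00 2.076e+00 1.000e-03] cam [ 482. -247.  334.] axis [-0.04 -0.29 -0.96]
tool shift cm [ 0.04 -0.12  8.31] yaw now 1.445 wz 0.005 tilt [ 0.002 -0.001 -1.   ]
```

View pics/w8.png

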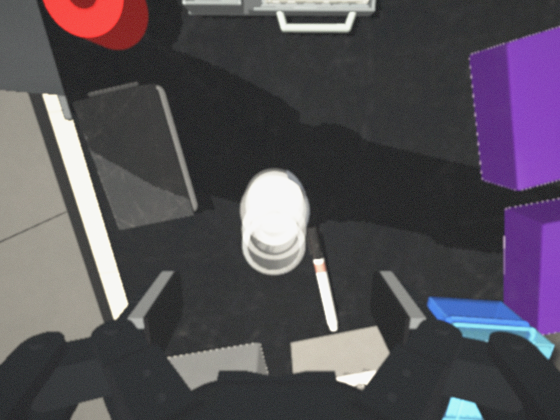

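The cap is at pixel (274,242), which gives about (472,-320) and agrees with the tool position. I'll descend and grip the stopper.

step_arm([
  [0.1,-0.1,3,0,0,0,1],
  [0,0,3,0,0,0,1],
  [0,0,2.3,0,0,0,1],
  [0,0,0,0,0,0,1],
  [0,0,0,0,0,0,0.2],
  [0,0,0,0,0,0,0.2],
  [0,0,0,0,0,0,0.2],
  [0,0,0,0,0,0,0.2],
  [0,0,0,0,0,0,0.2],
], newtons=60)

```text
time_s: 22.88
position: [472.5, -320.9, 108.2]
ee_rot: [2.355, 2.076, -0.0]
contact_force: [-1.8, 0.5, 6.0]
gripper_width: 42.4
grasp_force: 60.5
```

step_arm([
  [0,0,-1,0,0,0,0.2],
  [0,0,-2,0,0,0,0.2],
  [0,0,-2.5,0,0,0,0.2],
  [0,0,-1.5,0,0,0,0.2],
  [0,0,-0.5,0,0,0,0.2],
  [1.5,0.2,0,0,0,0,0.2],
  [2.5,0.3,0,0,0,0,0.2],
  [3.2,0.4,0,0,0,0,0.2],
  [3.5,0.4,0,0,0,0,0.2],
  [3.5,0.4,0,0,0,0,0.2],
  [3.5,0.4,0,0,0,0,0.2],
  [3.5,0.4,0,0,0,0,0.2],
  [3.5,0.4,0,0,0,0,0.2],
  [2.8,0.3,0,0,0,0,0.2],
  [2,0.2,0,0,0,0,0.2],
  [1,0.1,0,0,0,0,0.2],
  [0,0,0,0,0,0,0.2],
  [0,0,0,0,0,0,0.2],
])

```text
time_s: 25.12
position: [544.2, -23.1, 181.0]
ee_rot: [2.358, 2.076, -0.002]
contact_force: [0.9, -0.0, -3.9]
gripper_width: 41.8
grasp_force: 61.8
```

```bash
python3 - <<'E'
from h import *
w=look('wrist',())
q=look('side',['small_bottle','post_cradle'],None,{'small_bottle':75,'post_cradle':4})
cv2.imwrite('pics/c9.png',np.hstack([cv2.resize(q['color'][120:270,200:340],(392,420)),cv2.resize(w['color'],(400,420))]))
todo(546.2,-20.5,116,1.44)
E
```

```text
t 25.18 tcp [544.3 -23.3 181.1] rot [ 2.358e+00  2.076e+00 -1.000e-03] cam [553.  52. 324.] axis [-0.04 -0.29 -0.96]
t 25.23 tcp [544.4 -23.3 181.1] rot [ 2.358e+00  2.075e+00 -1.000e-03] cam [-30. 702. 790.] axis [ 0.43 -0.64 -0.64]
side post_cradle [256. 212.] [553.  -27.5   4. ] 0.78
tool shift cm [0.29 0.14 6.52] yaw now 1.443 wz 0.003 tilt [-0. -0. -1.]
```

View pics/c9.png

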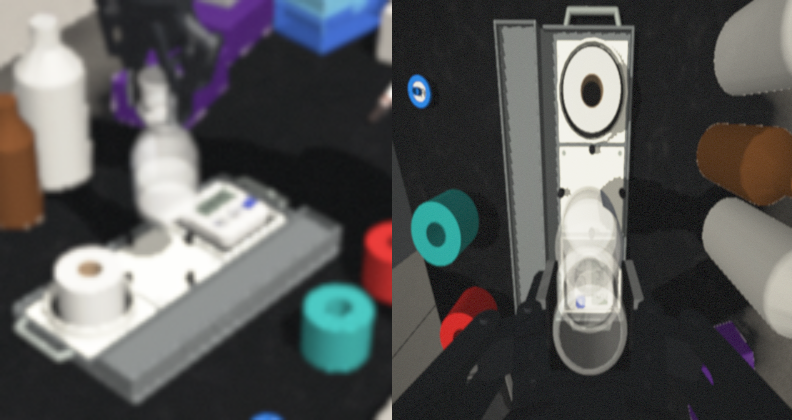

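The bottle hangs upright just short of the cradle, and the posts are visible at (562,193), (622,192) and (593,149). I'll make a small correction and lower it.

step_arm([
  [0.4,0.2,0,0,0,0,0.2],
  [0,0,1,0,0,0,0.2],
  [0,0,2,0,0,0,0.2],
  [0,0,1.5,0,0,0,0.2],
  [0,0,0.8,0,0,0,0.2],
  [0,0,0.4,0,0,0,0.2],
  [0,0,0,0,0,0,0.2],
])

```text
time_s: 26.2
position: [547.1, -18.4, 124.3]
ee_rot: [-2.356, -2.078, -0.0]
contact_force: [0.5, 0.0, -2.4]
gripper_width: 42.1
grasp_force: 61.8
```

step_arm([
  [0,0,0.5,0,0,0,0.2],
  [0,0,0.35,0,0,0,0.2],
  [0,0,0,0,0,0,0.2],
  [0,0,0,0,0,0,0.2],
])

```text
time_s: 26.7
position: [547.1, -18.5, 115.8]
ee_rot: [2.357, 2.077, -0.0]
contact_force: [-0.1, -0.3, -2.5]
gripper_width: 42.4
grasp_force: 61.8
```

step_arm([
  [0,0,0.1,0,0,0,0.2],
  [0,0,0,0,0,0,0.2],
  [0,0,0,0,0,0,0.2],
])

```text
time_s: 27.08
position: [547.3, -18.2, 115.3]
ee_rot: [2.356, 2.077, 0.0]
contact_force: [-2.0, 1.1, 2.3]
gripper_width: 42.4
grasp_force: 62.3
```

step_arm([
  [0,0,0,0,0,0,1],
  [0,0,0,0,0,0,1],
  [0,0,0,0,0,0,1],
  [0,0,-2,0,0,0,1],
  [0,0,-5,0,0,0,1],
  [0,0,-5,0,0,0,1],
  [-5.9,0.25,0,0,0,0,1],
  [-5.9,0.25,0,0,0,-0.125,1],
  [-5.9,1,0,0,0,-0.125,1],
  [-5.8,1.5,0,0,0,0,1],
  [-5.8,1.5,0,0,0,0,1],
  [-5.8,1.5,0,0,0,0,1],
  [-5.5,1.5,0,0,0,0,1],
  [0,0,0,0,0,0,1],
  [0,0,0,0,0,0,1],
])

```text
time_s: 28.95
position: [635.4, -414.1, 235.6]
ee_rot: [-2.079, -2.355, -0.003]
contact_force: [-0.2, 0.1, 0.8]
gripper_width: 85.6
grasp_force: 0.0
```

```bash
python3 - <<'E'
from h import *
w=look('wrist',['marker_pen'])
for d in ctrl.regions_of('marker_pen',w)[:2]:
    c=max(cv2.findContours(d['mask'].astype(np.uint8),0,1)[0],key=cv2.contourArea)
    P=np.array([at(w,x[0],6)[:2] for x in c],np.float32);print('pen',d['confidence'],d['xy'],cv2.minAreaRect(P))
q=look('side',['small_bottle'],None,{'small_bottle':7})
cv2.imwrite('pics/c10.png',np.hstack([cv2.resize(q['color'][150:270,200:340],(392,336)),cv2.resize(w['color'],(400,336))]))
todo(510.8,-421,40,1.691)
E
```

```text
t 29.0 tcp [ 635.5 -413.3  236.1] rot [2.077e+00 2.357e+00 2.000e-03] cam [ 626. -340.  379.] axis [ 0.04 -0.29 -0.96]
pen 0.59 [171.7, 177.2] ((511.96600341796875, -431.2891845703125), (13.118083953857422, 135.91018676757812), 6.661720275878906)
t 29.15 tcp [ 635.3 -413.4  236.3] rot [ 2.076  2.356 -0.   ] cam [-30. 702. 790.] axis [ 0.43 -0.64 -0.64]
side small_bottle [257. 214.] [543.5 -22.5   7. ] 0.78
tool shift cm [  0.87 -12.44  19.6 ] yaw now 1.697 wz 0.006 tilt [ 0.001 -0.001 -1.   ]
```

View pics/c10.png

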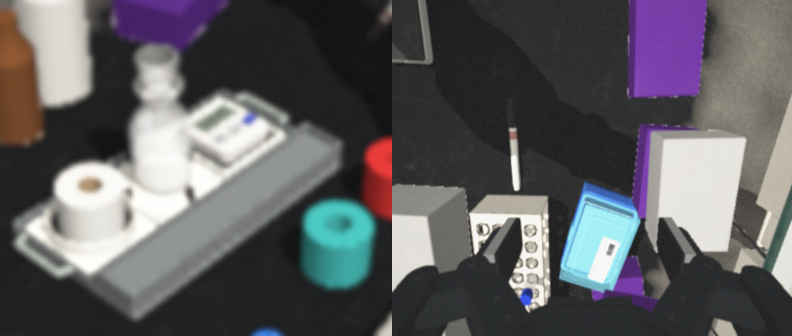

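The bottle stands upright between the posts, and the pen is unchanged at (512,-431). I'll move over it now.

step_arm([
  [0.3,-4.2,0,0,0,0,1],
  [0.3,-4.2,0,0,0,0,1],
  [0.3,-4,0,0,0,0,1],
  [0,0,5,0,0,0,1],
  [0,0,5,0,0,0,1],
  [0,0,5,0,0,0,1],
  [0,0,4,0,0,0,1],
  [0,0,0,0,0,0,1],
  [0,0,0,0,0,0,1],
])

```text
time_s: 30.32
position: [512.1, -421.6, 47.0]
ee_rot: [2.077, 2.354, 0.0]
contact_force: [-0.5, -0.9, 0.8]
gripper_width: 85.3
grasp_force: 0.0
```

```bash
python3 - <<'E'
from h import *
w=look('wrist',['marker_pen'])
for d in ctrl.regions_of('marker_pen',w)[:2]:
    c=max(cv2.findContours(d['mask'].astype(np.uint8),0,1)[0],key=cv2.contourArea)
    P=np.array([at(w,x[0],6)[:2] for x in c],np.float32);print('pen',d['confidence'],d['xy'],cv2.minAreaRect(P))
todo(510.8,-421.3,4,1.688)
E
```

```text
t 30.38 tcp [ 512.5 -422.    47.6] rot [2.076 2.352 0.   ] cam [ 502. -347.  190.] axis [ 0.04 -0.29 -0.96]
wrist marker_pen [275. 255.] [ 512.3 -431.9    0. ] 0.78
pen 0.76 [276.8, 237.6] ((512.4179077148438, -431.9873962402344), (14.697975158691406, 139.04283142089844), 7.708095550537109)
tool shift cm [ 0.11 -0.15  4.34] yaw now 1.695 wz 0.007 tilt [ 0.003 -0.003 -1.   ]
```

step_arm([
  [0,-0.1,2.5,0,0,0,1],
  [0,0,1.8,0,0,0,1],
  [0,0,0,0,0,0,1],
  [0,0,0,0,0,0,0],
  [0,0,0,0,0,0,0],
  [0,0,0,0,0,0,0],
  [0,0,0,0,0,0,0],
  [0,0,0,0,0,0,0],
  [0,0,0,0,0,0,0],
  [0,0,0,0,0,0,0],
], newtons=25)

```text
time_s: 31.72
position: [510.2, -421.7, 2.2]
ee_rot: [2.079, 2.355, -0.0]
contact_force: [0.6, 1.7, 2.6]
gripper_width: 9.6
grasp_force: 27.1
```

step_arm([
  [0,0,-2,0,0,0,0],
  [0,0,-4,0,0,0,0],
  [0,0,-4,0,0,0.125,0],
  [0,0,0,0,0,0.128,0],
  [0,0,0,0,0,0,0],
])

```text
time_s: 32.35
position: [510.1, -421.7, 103.3]
ee_rot: [2.357, 2.075, -0.001]
contact_force: [-0.6, 0.6, -0.3]
gripper_width: 9.3
grasp_force: 26.6
```

```bash
python3 - <<'E'
from h import *
print(ctrl.sense()['gripper_width'])
todo(452.5,-63.4,80,1.44)
E
```

```text
9.33836651147086
tool shift cm [ 34.81 -10.27   2.27] yaw now 1.444 wz 0.004 tilt [ 0.001 -0.002 -1.   ]
```

step_arm([
  [3,-0.9,0,0,0,0,0],
  [5,-1.5,0,0,0,0,0],
  [5,-1.5,0,0,0,0,0],
  [5,-1.5,0,0,0,0,0],
  [5,-1.5,0,0,0,0,0],
  [5,-1.5,0,0,0,0,0],
  [4,-1.1,0,0,0,0,0],
  [2.5,-0.7,0,0,0,0,0],
  [0,0,2.3,0,0,0,0],
  [0,0,0,0,0,0,0],
  [0,0,0,0,0,0,0],
])

```text
time_s: 33.72
position: [453.4, -66.6, 79.2]
ee_rot: [-2.36, -2.073, -0.001]
contact_force: [0.5, 0.3, -0.3]
gripper_width: 9.9
grasp_force: 26.6
```

```bash
python3 - <<'E'
from h import *
w=look('wrist',())
todo(452.5,-63.4,28,1.44)
q=look('side',[])
cv2.imwrite('pics/c11.png',np.hstack([cv2.resize(q['color'][170:280,200:340],(420,330)),cv2.resize(w['color'],(380,330))]))
cv2.imwrite('pics/w11raw.png',w['color'])
from scipy.spatial.transform import Rotation
v=(515.2,-16.2,-.131)
M=np.array([(-77,146,30),(-35,146,30),(-56,40,22),(-77,40,30),(-35,40,30)],float)
print(proj(w,Rotation.from_rotvec([0,0,v[2]]).apply(M)+[v[0],v[1],0]).round(1).tolist())
E
```

```text
t 33.77 tcp [453.6 -66.7  79.4] rot [2.360e+00 2.073e+00 1.000e-03] cam [463.   8. 223.] axis [-0.04 -0.29 -0.96]
tool shift cm [ 0.32 -0.15  5.14] yaw now 1.442 wz 0.002 tilt [ 0.001  0.    -1.   ]
t 33.83 tcp [453.6 -66.8  79.4] rot [2.360e+00 2.073e+00 1.000e-03] cam [-30. 702. 790.] axis [ 0.43 -0.64 -0.64]
[[229.2, -180.6], [321.7, -180.4], [275.3, 74.5], [237.0, 72.6], [313.4, 72.7]]
```

View pics/c11.png

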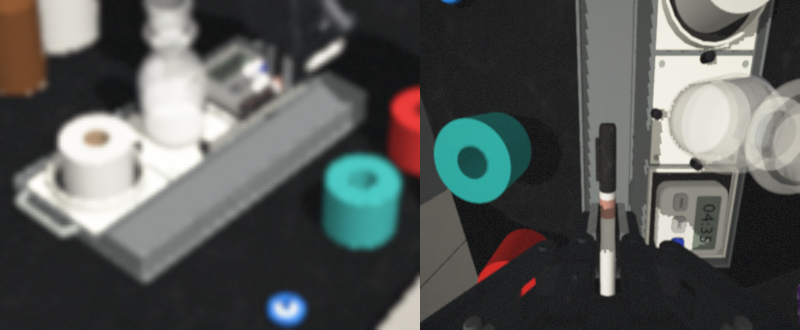

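The pen is parallel to the trough and over its middle (pen at column 607, trough walls at 581 and 637). Lowering it.

step_arm([
  [0,-0.1,2.5,0,0,0,0],
  [0,0,2,0,0,0,0],
  [0,0,0.45,0,0,0,0],
  [0,0,0,0,0,0,0],
  [0,0,0,0,0,0,0],
])

```text
time_s: 34.45
position: [452.9, -66.4, 30.2]
ee_rot: [2.359, 2.073, 0.001]
contact_force: [0.2, 0.6, -0.6]
gripper_width: 9.8
grasp_force: 26.6
```

step_arm([
  [0,0,0,0,0,0,0.3],
  [0,0,0,0,0,0,0.3],
  [0,0,0,0,0,0,0.3],
  [0,0,0,0,0,0,0.4],
  [0,0,-3,0,0,0,0.4],
  [0,0,-5,0,0,0,0.4],
  [0,0,-5,0,0,0,0.4],
  [0,0,-5,0,0,0,0.4],
  [-5,0,0,0,0,0,0.4],
  [-5,0,0,0,0,0,0.4],
  [-5,0,0,0,0,0,0.4],
  [0,0,0,0,0,0,0.4],
])

```text
time_s: 35.95
position: [431.2, -219.1, 208.9]
ee_rot: [-2.366, -2.065, -0.001]
contact_force: [0.3, 0.9, -1.0]
gripper_width: 34.1
grasp_force: 0.0
```

```bash
python3 - <<'E'
from h import *
w=look('wrist',())
q=look('side',['marker_pen','small_bottle','large_bottle','tweezers'],None,{'marker_pen':22,'small_bottle':7})
cv2.imwrite('pics/c12.png',np.hstack([cv2.resize(q['color'][130:330,130:350],(440,400)),cv2.resize(w['color'],(360,400))]))
E
```

```text
t 36.0 tcp [ 432.1 -216.2  208.9] rot [-2.362e+00 -2.069e+00 -2.000e-03] cam [ 441. -145.  352.] axis [-0.04 -0.29 -0.96]
t 36.05 tcp [ 432.7 -214.6  209.1] rot [-2.360e+00 -2.072e+00 -2.000e-03] cam [-30. 702. 790.] axis [ 0.43 -0.64 -0.64]
side marker_pen [296. 213.] [447.5 -73.   22. ] 0.47
side large_bottle [176. 259.] [608.8 226.1  -0. ] 0.96
```

View pics/c12.png

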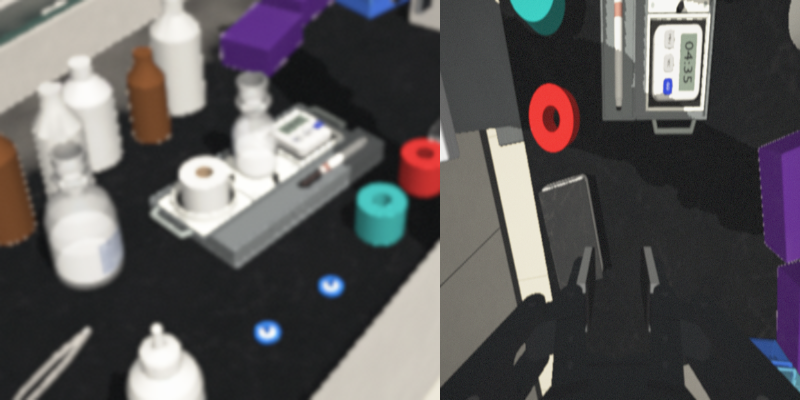

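The picture shows the roll in the well, the timer flat in the tray, the bottle upright between the posts, and the pen in the trough. The large bottle and the tweezers are untouched, and the gripper is clear of everything.

step_arm([
  [0,0,0,0,0,0,0.4],
  [0,0,0,0,0,0,0.4],
  [0,0,0,0,0,0,0.4],
  [0,0,0,0,0,0,0.4],
])

```text
time_s: 36.75
position: [432.8, -214.9, 209.3]
ee_rot: [2.36, 2.074, -0.0]
contact_force: [0.7, 0.6, 0.6]
gripper_width: 34.2
grasp_force: 0.0
```

```bash
python3 -c "
from workcell import ctrl
print(ctrl.hand_in())"
```

```text
the job is handed in; nothing more can be done
None
```

I packed the caddy in the order asked (roll, timer, small bottle, pen) and handed the job in at about 37 s. The last camera check showed all four in place and the large bottle and tweezers untouched; no verdict came back.

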